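# Stopper a blown flask and bring its red top into the inspection mirror

## Task

Take the red-topped stopper out of the wooden block and seat it fully home in the neck of the amber flask, then let go of it. Next turn the spring-loaded swivel mirror by its orange fin until the fixed inspection camera sees the red stopper top in the middle of the mirror, and keep holding the mirror at that angle: the job finishes with the gripper still holding it, the flask standing upright. Leave the glass paperweight, the paddle and the jar where they are.

Things in the scene. Friction and masses are not known exactly. Their poses are not given: they have to be found in the camera images.
- flask: loose blown flask of amber glass, 115 mm tall, round, bulb 90 mm across at most, neck 37 mm outside and 29 mm bore for the top 35 mm, 0.35 kg. It starts standing on the bench on either the left or the right of the mirror. Origin: centre of its underside, z up
- flask_rim (a point): centre of the flask's mouth, in the plane of the rim, 115 mm above the flask's underside
- stopper: loose round stopper, 74 mm tall, about 0.07 kg, upright in the block. From the foot up: clear glass taper 16 to 24 mm across (0 to 28 mm), red collar 35 mm across (28 to 34 mm), red knob 26 mm across to grip (34 to 74 mm). Fully home, the collar's underside rests on the flask's rim. Origin: centre of the foot, z up
- stopper_mark (a point): the red marker that the camera must see: centre of the stopper's knob, 54 mm above the foot (141 mm above the bench once seated)
- block: fixed light wooden block 90 x 90 x 45 mm on the side of the mirror opposite the flask, with one 27 mm hole in the middle of its top; the stopper hangs in it by its collar, the collar's underside at the block's top. Origin: centre of its underside
- rig: fixed inspection rig: dark steel base bar 300 x 60 x 12 mm with the swivel mirror on a post at one end and a black camera (50 x 38 x 38 mm) on a post at the other. Origin: on the bench, on the mirror's vertical axis; its x axis points horizontally from the mirror to the camera, z up
- lens (a point): front of the inspection camera's lens, 181 mm from the mirror's axis along the rig's x, 148 mm above the bench, looking level at the middle of the mirror
- mirror: upright swivel mirror, black frame 72 wide, 80 tall, 8 mm thick, its middle 148 mm above the bench on the vertical axis; bright face along its own x, width along y. On top, in its plane and centred on the axis, an orange grip fin 36 mm wide (y), 12 mm thick (x), 188 to 235 mm above the bench. Origin: on the axis at bench height
- mirror_grip (a point): middle of the orange fin at the height to grip, on the axis, 213 mm above the bench; axes as the mirror's
- mirror_turn (a joint): turn of the mirror about its vertical axis, rad, range -1.15 to 1.15. 0: the face looks straight at the camera; positive is anticlockwise seen from above. A centring spring (0.08 N m per rad) returns it to 0 when let go
- sight_line (a point): camera's centre line of sight after the mirror: origin at the mirror's middle, 148 mm up, x the way the reflected line goes, level, z up. A yellow needle at the post's foot, geared 2:1 to the mirror, reaches 88 mm that way, 31 mm above the bench. On the marker when the mirror faces half way between lens and marker, seen from above
- paperweight: bystander: loose green glass paperweight, 68 mm across, 46 mm tall. Origin: centre of its underside
- paddle: bystander: loose dark paddle lying flat, blade 100 x 70 x 12 mm to +x of its origin, wooden handle 12 mm thick and 120 mm long to -x. Origin: where handle meets blade, underside
- jar: bystander: loose small glass jar with a blue cap, 56 mm across, 65 mm tall. Origin: centre of its underside
Mind the look-alikes: they are no part of the job. What is shaped like the stopper but blue or purple is not meant.

How it is judged:
By the outcome, as a careful person would: the job done as asked, in the order asked, and still so for the second after the job is handed in, while the arm keeps its last pose, push and grip.
It also fails if it takes over 54 s, if anything falls off the work surface, if the arm or the gripper's body presses on something with over 40 N, if the wrist force passes 120 N, or if a joint passes its speed limit or range.

## Robot

A 6-joint arm with a two-finger parallel gripper is mounted at the origin on the work surface. World frame = base frame: x ahead of the robot, y to its left, z up, the work surface at z = 0. Lengths are in m, angles in rad, forces in N, time in s.
With the tool pointing down it reaches from about 0.35 to 0.775 m from the base axis. Payload 7.3 kg.
Tool frame: the origin (TCP) lies at the very end of the fingers, on their centre line; the grasp point (between the pads) lies grip_point_offset behind it (grip_point_offset is the distance from the TCP to the grasp point, in m); z points along the fingers, y is the direction in which the jaws open and shut (so a half turn about z gives the same grasp; the last joint's range is limited). The gripper opens to 92 mm and grips with 3 to 60 N. Pads are 19 mm wide; open, the fingers measure 130 mm over their backs; the gripper's body (75 mm by 190 mm) begins 47 mm behind the grasp point.
Start: joints at [0.996, 0.342, 1.524, -0, 1.275, -0.146], TCP at [0.218, 0.477, 0.227] pointing down, gripper open.
Joint ranges: [-2.53, 2.53], [-0.77, 2.02], [0.04, 2.7], [-1, 4.14], [0.28, 2.66], [-3.11, 3.11]. Speed limits (rad/s): [2.57, 2.57, 3.14, 3.14, 3.14, 3.14].

## Interface

Orientations are given as [roll, pitch, yaw] about the fixed x, y, z axes, in that order (R = Rz(yaw) Ry(pitch) Rx(roll)).
In Python, from cell import * gives the robot as it stands.
- The arm moves only by the shell command python3 -m inch 'ROWS' [OPENING] [FORCE]. ROWS is JSON, a list that holds one entry, the list of rows, each a list of 4 numbers: the shift along the tool's x, y, z in mm, then the turn about the tool's z in rad. In form: [[[x, y, z, roll], ...]]. A call has 1 to 10 rows; each row shifts and turns the commanded pose from where the row before left it, along the tool's axes as they then stand; what a row does not reach is not made up. A row lasts 1/8 s, in which the tool goes at most 62.5 mm and 10.7 degrees, less where a joint would pass 70% of its speed; a pose out of reach is approached as far as the arm can. A call with a gripper value outside its range is refused whole. OPENING is the closure, from -1 (fully open) to 1 (shut), set as the call begins (- or left out, the last holds). The fingers move at their own pace and stop on an object; FORCE is the grip in N (left out, the last holds). Time passes only in rows, so rows that do not move let the fingers close. It gives the time, the measured TCP pose, the force and the opening at its end, in the units of the state.
- observe(): the state, without advancing time (a new reading comes with each control period).
- read_camera(name): name is "scene" or "top" or "wrist"; returns a dict with "img" (420x560x3 uint8, blue, green, red), "fx", "fy", "cx", "cy" (pixels), "eye" and "rotation" of the camera in the world; the wrist camera has in their place "T_tool_cam" (4x4, takes a point from camera to tool coordinates, whose origin is the TCP and whose axes are the flange's). Camera axes: x right, y down, z forward; pixel columns grow to the right and rows downward; lengths in m; the calibration is good to about 2 mm. A picture is of the moment at which its call begins: read the wrist's pose just before it. There is no depth.
- hand_in(): hands the job in, once; it reports no verdict.
Trained networks look in the newest picture that a camera, given by its name, has taken for a name from the list of things; names that differ only in an ending like _2 or _b are one class to them, and where a whole thing is asked for, a point or a joint stands for the part that bears it (a point fixed in the world has none). Each returns a list of dicts, best first, with "conf" (0 to 1); they miss things now and then, are a little off and sometimes report something else, mostly with a low value. They report only what shows in the picture. A call takes as long as a camera call. They do not tell look-alikes from the thing itself.
- boxes_of(camera, label): "at" ([row, column] in pixels, amid what is visible of it).
- place_of(camera, label): "at" ([row, column] in pixels: a listed point, or the origin of a listed thing).
The state is a dict: "time": time; "qpos": joint angles; "qvel": joint speeds; "joint_efforts": joint torques, N m; "tool_pos": TCP position; "tool_rot": TCP orientation; "contact_force": force on the tool from outside, world axes, zero at the start; "torque": the same for the moment, N m; "opening": finger opening in m.
Only numpy, scipy, OpenCV 4.12 (cv2) and the standard library are available. Lean on these libraries where they do the work, as an engineer would, in place of code of your own. Each camera call takes 0.05 s, during which the arm holds its last target. There are 200 camera calls.

## Working session

There is one attempt and no reset: what is moved stays moved. The work goes in short steps, Python scripts to look and compute and a shell command to move; the robot and the scene stay as the last step left them, time stands still between calls to the robot, and variables do not carry over. Pictures are saved under pics/ and viewed, about 8 in all and at most 12, crops included, and the job is handed in when it is done.

```bash
ls; mkdir -p pics
cat > h.py <<'E'
from cell import *
import numpy as np, cv2
from scipy.spatial.transform import Rotation as R
def ray(c,at,st=None):
    r,k=at; d=np.array([(k-c["cx"])/c["fx"],(r-c["cy"])/c["fy"],1.])
    if "eye" in c: return np.array(c["eye"]),np.array(c["rotation"])@d
    T=np.array(c["T_tool_cam"]); Rt=R.from_euler('xyz',st["tool_rot"]).as_matrix()
    return np.array(st["tool_pos"])+Rt@T[:3,3], Rt@T[:3,:3]@d
def atz(c,at,z,st=None):
    e,d=ray(c,at,st); return e+d*(z-e[2])/d[2]
def tri(a,b):
    (e1,d1),(e2,d2)=a,b; d1=d1/np.linalg.norm(d1); d2=d2/np.linalg.norm(d2)
    s=np.linalg.lstsq(np.c_[d1,-d2],e2-e1,rcond=None)[0]
    p,q=e1+s[0]*d1,e2+s[1]*d2; return (p+q)/2,np.linalg.norm(p-q)
E
python3 - <<'E'
from h import *
np.set_printoptions(precision=3,suppress=True)
print(observe())
C={}
for n in("scene","top"):
    C[n]=read_camera(n); cv2.imwrite(f"pics/{n}0.png",C[n]["img"]); print(n,C[n]["eye"],np.array(C[n]["rotation"]).tolist(),C[n]["fx"])
H=dict(flask=0,flask_rim=.115,stopper=.011,stopper_mark=.065,block=0,rig=0,lens=.148,mirror_grip=.213,paperweight=0,paddle=0,jar=0)
for l,z in H.items():
    for n in C:
        for d in place_of(n,l)[:3]:
            if d["conf"]>.2: print(l,n,np.round(d["at"]),round(d["conf"],2),atz(C[n],d["at"],z))
E
```

```text
pics
{'time': 0.0, 'qpos': array([ 0.996,  0.343,  1.525, -0.   ,  1.275, -0.146]), 'qvel': array([ 0.001,  0.   , -0.   ,  0.   , -0.001,  0.   ]), 'joint_efforts': array([ -0.002, -43.126, -24.422,   0.072,   0.056,  -0.   ]), 'tool_pos': array([0.218, 0.477, 0.226]), 'tool_rot': array([-3.14 , -0.   ,  2.713]), 'contact_force': array([-0.511, -0.421, -0.518]), 'torque': array([ 0.05 ,  0.038, -0.017]), 'opening': 0.09169787984003858}
scene [1.218 0.566 1.009] [-2.354864701130407, 0.02156689383321897, 2.280805495498978] 444.35765804660474
top [ 0.417 -0.012  1.759] [-3.0429397905499256, -0.02233760472857771, -1.5595472566258577] 533.933316233026Traceback (most recent call last):
  File "<stdin>", line 11, in <module>
  File "h.py", line 10, in atz
    e,d=ray(c,at,st); return e+d*(z-e[2])/d[2]
                                          ~^^^
IndexError: invalid index to scalar variable.
```

Rotation is given as rpy; fix.

```bash
sed -i 's/np.array(c\["rotation"\])@d/R.from_euler("xyz",c["rotation"]).as_matrix()@d/' h.py
python3 - <<'E'
from h import *
np.set_printoptions(precision=3,suppress=True)
C={}
for n in("scene","top"):
    C[n]=read_camera(n)
H=dict(flask=0,flask_rim=.115,stopper=.017,stopper_mark=.071,block=0,rig=0,lens=.148,mirror_grip=.213,paperweight=0,paddle=0,jar=0)
for l,z in H.items():
    for n in C:
        for d in place_of(n,l)[:4]:
            if d["conf"]>.2: print(l,n,np.round(d["at"]),round(d["conf"],2),atz(C[n],d["at"],z))
E
```

```text
flask scene [195. 241.] 0.68 [ 0.486 -0.232  0.   ]
flask top [248. 328.] 0.66 [ 0.487 -0.215  0.   ]
flask_rim scene [171. 236.] 0.61 [ 0.5   -0.229  0.115]
flask_rim top [244. 336.] 0.56 [ 0.498 -0.226  0.115]
flask_rim top [258. 256.] 0.39 [0.452 0.02  0.115]
stopper scene [290. 397.] 0.79 [0.502 0.357 0.017]
stopper scene [271. 356.] 0.66 [0.519 0.239 0.017]
stopper scene [316. 367.] 0.59 [0.619 0.337 0.017]
stopper top [213. 161.] 0.65 [0.597 0.332 0.017]
stopper top [234. 188.] 0.63 [0.53  0.241 0.017]
stopper top [241. 156.] 0.63 [0.502 0.346 0.017]
stopper_mark scene [301. 368.] 0.64 [0.614 0.329 0.071]
stopper_mark scene [260. 362.] 0.57 [0.515 0.249 0.071]
stopper_mark scene [284. 397.] 0.48 [0.525 0.359 0.071]
stopper_mark top [209. 160.] 0.59 [0.602 0.326 0.071]
stopper_mark top [242. 153.] 0.57 [0.498 0.343 0.071]
stopper_mark top [238. 184.] 0.46 [0.51  0.246 0.071]
block scene [277. 358.] 0.58 [0.52  0.249 0.   ]
block top [239. 185.] 0.89 [0.512 0.256 0.   ]
rig scene [226. 305.] 0.76 [0.461 0.018 0.   ]
rig top [257. 256.] 0.62 [0.456 0.02  0.   ]
lens scene [230. 264.] 0.89 [0.65  0.024 0.148]
lens top [196. 261.] 0.73 [0.638 0.005 0.148]
mirror_grip scene [176. 307.] 0.72 [0.471 0.023 0.213]
mirror_grip scene [267. 405.] 0.67 [0.579 0.38  0.213]
mirror_grip top [253. 257.] 0.64 [0.463 0.015 0.213]
mirror_grip top [246. 330.] 0.58 [ 0.486 -0.199  0.213]
paperweight scene [269. 407.] 0.91 [0.408 0.338 0.   ]
paperweight scene [225. 302.] 0.66 [0.463 0.008 0.   ]
paddle scene [179. 183.] 0.82 [ 0.554 -0.444  0.   ]
paddle top [228. 396.] 0.91 [ 0.558 -0.443  0.   ]
jar scene [330. 302.] 0.65 [0.748 0.23  0.   ]
jar top [166. 199.] 0.69 [0.756 0.214 0.   ]
```

View pics/scene0.png

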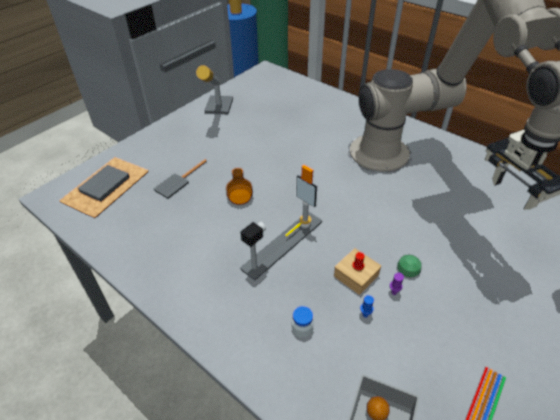

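View pics/top0.png

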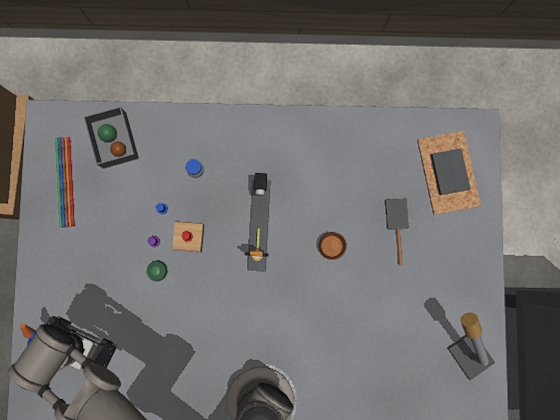

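Scene: red stopper in block at about (260,362); flask to the right (−y) at (180,238), mirror between. Top view agrees (red at 237,186; flask 244,333; rig 256,258). The blue and purple ones stand apart from the block.

```bash
python3 -m inch '[[[0,0,0,0.163],[0,0,0,0.163],[0,0,0,0.163],[0,0,0,0.163],[0,0,0,0.163],[0,0,0,0.163],[0,0,0,0.163]]]' -1
python3 -m inch '[[[-29,37,0,0],[-29,37,0,0],[-29,37,0,0],[-29,37,0,0],[-29,37,0,0],[-29,37,0,0],[-29,37,0,0],[-27,36,0,0],[0,0,0,0],[0,0,0,0]]]'
cat > wl.py <<'E'
from h import *
import sys
np.set_printoptions(precision=4,suppress=True)
st=observe(); c=read_camera("wrist"); print(st["time"],st["tool_pos"],st["tool_rot"],grip_point_offset,st["contact_force"])
cv2.imwrite("pics/"+sys.argv[1]+".png",c["img"])
for a in sys.argv[2:]:
    l,z=a.split(":")
    for d in place_of("wrist",l)[:3]:
        if d["conf"]>.2: print(l,np.round(d["at"],1),round(d["conf"],2),atz(c,d["at"],float(z),st))
E
python3 wl.py w1 stopper_mark:.071 stopper:.017 block:0; python3 -c "
from h import *
print(read_camera('wrist')['T_tool_cam'])"
```

```text
time: 2.22
tool_pos: [0.2183, 0.4775, 0.2267]
tool_rot: [3.142, -0.0, 1.566]
contact_force: [0.2, -0.6, 0.4]
opening: 0.0915
time: 3.48
tool_pos: [0.513, 0.248, 0.2265]
tool_rot: [-3.141, -0.0, 1.571]
contact_force: [0.0, -0.5, -0.4]
opening: 0.0919
3.475 [0.513  0.248  0.2265] [-3.1407 -0.0002  1.5714] 0.0188 [ 0.0484 -0.4801 -0.3859]
stopper_mark [ 99.9 390.7] 0.98 [0.6047 0.3266 0.071 ]
stopper_mark [ 75.3 269.1] 0.91 [0.5026 0.3461 0.071 ]
stopper_mark [198.4 287.8] 0.78 [0.5185 0.2413 0.071 ]
stopper [186.6 290. ] 0.86 [0.5217 0.2408 0.017 ]
stopper [104.5 378.2] 0.57 [0.6085 0.3236 0.017 ]
stopper [ 79.4 273.2] 0.55 [0.5047 0.347  0.017 ]
block [182.5 288.1] 0.92 [0.52   0.2418 0.    ]
[[-1.09599481e-03 -9.62717360e-01 -2.70507085e-01  7.06617282e-02]
 [ 9.99999398e-01 -1.03966808e-03 -3.51516237e-04 -2.47170453e-04]
 [ 5.71732008e-05 -2.70507308e-01  9.62717920e-01 -1.59231577e-01]
 [ 0.00000000e+00  0.00000000e+00  0.00000000e+00  1.00000000e+00]]
```

View pics/w1.png

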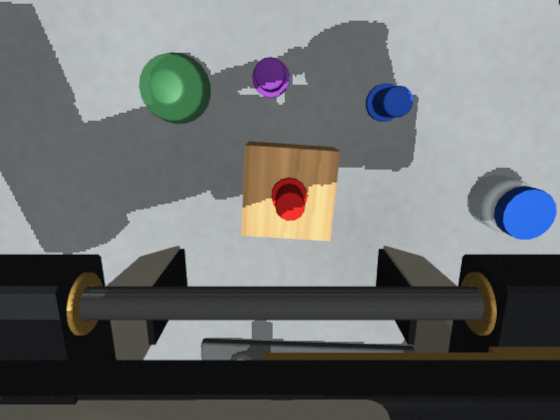

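The wrist view shows the red stopper at (200,290), in the block; world (0.519, 0.241). Descend partway and refine.

```bash
python3 -m inch '[[[-7,6,20,0],[0,0,30,0],[0,0,30,0],[0,0,10,0],[0,0,0,0]]]'
python3 wl.py w2 stopper_mark:.071 stopper:.017 block:0
```

```text
time: 4.35
tool_pos: [0.5193, 0.2411, 0.1368]
tool_rot: [-3.141, 0.0, 1.572]
contact_force: [-0.4, 0.6, -0.7]
opening: 0.0919
4.35 [0.5193 0.2411 0.1368] [-3.1411  0.0001  1.5723] 0.0188 [-0.3617  0.6211 -0.7393]
stopper_mark [224.4 282.5] 0.98 [0.5198 0.2387 0.071 ]
stopper_mark [ 52.4 255.4] 0.9 [0.5039 0.3438 0.071 ]
stopper_mark [ 86.4 426.1] 0.59 [0.6053 0.3251 0.071 ]
stopper [ 61.9 258. ] 0.95 [0.502  0.3451 0.017 ]
stopper [204.6 283.4] 0.67 [0.5207 0.238  0.017 ]
stopper [ 89.8 396.9] 0.59 [0.6046 0.326  0.017 ]
block [200.7 280.8] 0.6 [0.5186 0.2369 0.    ]
```

```bash
python3 -m inch '[[[-2.3,0.5,25,0],[0,0,30,0],[0,0,20,0],[0,0,6,0],[0,0,0,0]]]'
python3 -m inch '[[[0,0,0,0],[0,0,0,0],[0,0,0,0],[0,0,0,0],[0,0,0,0],[0,0,0,0]]]' 1 20
```

```text
time: 5.18
tool_pos: [0.5204, 0.2387, 0.0563]
tool_rot: [3.141, -0.0, 1.572]
contact_force: [0.2, -1.0, 0.3]
opening: 0.092
time: 5.92
tool_pos: [0.52, 0.2385, 0.0557]
tool_rot: [-3.142, -0.0, 1.572]
contact_force: [0.4, -0.0, -0.3]
opening: 0.0362
```

```bash
python3 -m inch '[[[0,0,0,0],[0,0,0,0],[0,0,0,0],[0,0,0,0]]]'
python3 -m inch '[[[0,0,-20,0],[0,0,-30,0],[0,0,-40,0],[0,0,-50,0],[0,0,-40,0],[0,0,-20,0],[0,0,0,0]]]'
python3 wl.py w3 stopper_mark:.25
```

```text
time: 6.42
tool_pos: [0.52, 0.2385, 0.0557]
tool_rot: [3.142, -0.0, 1.572]
contact_force: [0.2, -0.4, -0.6]
opening: 0.0258
time: 7.3
tool_pos: [0.5206, 0.2387, 0.2572]
tool_rot: [3.138, -0.001, 1.572]
contact_force: [0.2, 0.6, -1.3]
opening: 0.0254
7.3 [0.5206 0.2387 0.2572] [ 3.1383 -0.001   1.5718] 0.0188 [ 0.189   0.5563 -1.2975]
stopper_mark [274.3 282.9] 0.93 [0.5211 0.2287 0.25  ]
stopper_mark [ 88.5 373.7] 0.86 [0.5612 0.3184 0.25  ]
stopper_mark [ 71.5 262.8] 0.59 [0.5123 0.3254 0.25  ]
```

View pics/w3.png

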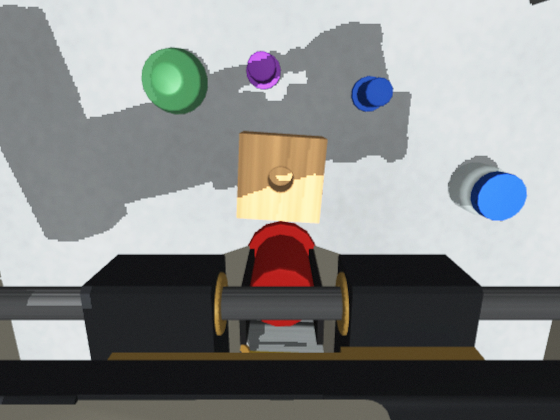

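Held (25 mm opening), block hole empty. Lift further and cross above the mirror to just beyond the flask to look.

```bash
python3 -m inch '[[[0,0,-30,0],[0,0,-25,0],[-40,-3,0,0],[-50,-3,0,0],[-50,-3,0,0],[-50,-3,0,0],[-50,-3,0,0],[-50,-3,0,0],[-50,-3,0,0],[-50,-3,0,0]]]'
python3 -m inch '[[[-50,-3,0,0],[-50,0,0,0],[-25,0,0,0],[0,0,0,0],[0,0,0,0],[0,0,0,0]]]'
python3 wl.py w4 flask_rim:.115 flask:0 mirror_grip:.213 lens:.148 rig:0
python3 - <<'E'
from h import *
c=read_camera("scene");t=read_camera("top")
for l in("flask_rim","mirror_grip","lens","flask"):
    a=place_of("scene",l);b=place_of("top",l)
    for p in a[:2]:
        for q in b[:2]: 
            if min(p["conf"],q["conf"])>.3: print(l,round(p["conf"],2),round(q["conf"],2),tri(ray(c,p["at"]),ray(t,q["at"])))
E
```

```text
time: 8.65
tool_pos: [0.4956, -0.1529, 0.309]
tool_rot: [-3.139, -0.001, 1.572]
contact_force: [0.7, -0.9, -1.5]
opening: 0.0258
time: 9.4
tool_pos: [0.4938, -0.2751, 0.3108]
tool_rot: [3.141, -0.0, 1.574]
contact_force: [-0.1, -1.0, 0.6]
opening: 0.0256
9.4 [ 0.4938 -0.2751  0.3108] [ 3.1415 -0.0004  1.5735] 0.0188 [-0.0987 -1.0482  0.5781]
flask_rim [136.2 283.8] 0.96 [ 0.4959 -0.2293  0.115 ]
flask [127.6 281.9] 0.85 [ 0.4943 -0.2265  0.    ]
flask_rim 0.67 0.55 (array([ 0.49389578, -0.22896918,  0.10858491]), np.float64(0.001389426773993284))
flask_rim 0.64 0.55 (array([ 0.56395506, -0.28678555,  0.09901851]), np.float64(0.17675299841415418))
mirror_grip 0.74 0.68 (array([ 0.52907428, -0.04636443,  0.14828336]), np.float64(0.19127179139190936))
mirror_grip 0.74 0.44 (array([ 0.53800563, -0.04662253,  0.15247555]), np.float64(0.17776620754114458))
mirror_grip 0.72 0.68 (array([0.45901193, 0.01458367, 0.21731718]), np.float64(0.00661229160331429))
mirror_grip 0.72 0.44 (array([0.46924813, 0.01498344, 0.22451952]), np.float64(0.004829941637525758))
lens 0.68 0.87 (array([0.64860483, 0.01649098, 0.15441488]), np.float64(0.0023179310700590415))
lens 0.33 0.87 (array([ 0.70289379, -0.04690139,  0.32079575]), np.float64(0.1947354741135827))
flask 0.75 0.82 (array([ 0.49865641, -0.22712835,  0.01506098]), np.float64(0.0006725558364591071))
flask 0.52 0.82 (array([ 0.46920885, -0.15717818, -0.69118561]), np.float64(0.33610516585524114))
```

View pics/w4.png

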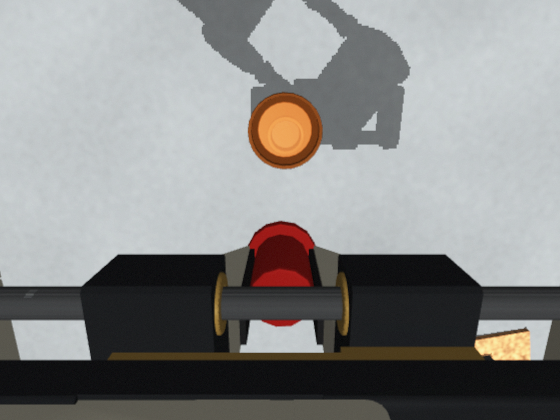

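Wrist view: flask mouth centred near (134,285), stopper held straight. Move above and down to just over the rim.

```bash
python3 -m inch '[[[26,2,0,0],[20.5,0,20,0],[0,0,40,0],[0,0,40,0],[0,0,30,0],[0,0,14,0],[0,0,0,0],[0,0,0,0]]]'
python3 wl.py w5 flask_rim:.115 flask:0
python3 - <<'E'
from h import *
c=read_camera("scene");t=read_camera("top")
cv2.imwrite("pics/s5.png",cv2.resize(c["img"][110:230,170:310],None,fx=5,fy=5,interpolation=cv2.INTER_CUBIC))
E
```

```text
time: 11.2
tool_pos: [0.4962, -0.2305, 0.168]
tool_rot: [3.139, 0.001, 1.572]
contact_force: [0.6, -0.1, -0.2]
opening: 0.0254
11.2 [ 0.4962 -0.2305  0.168 ] [3.1395 0.0012 1.5718] 0.0188 [ 0.6462 -0.1196 -0.1924]
flask_rim [221.6 283.2] 0.85 [ 0.4973 -0.227   0.115 ]
flask [185.2 279.3] 0.89 [ 0.4945 -0.2279  0.    ]
```

View pics/w5.png

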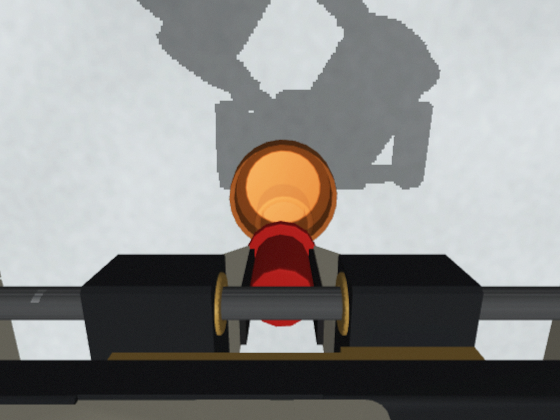

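View pics/s5.png

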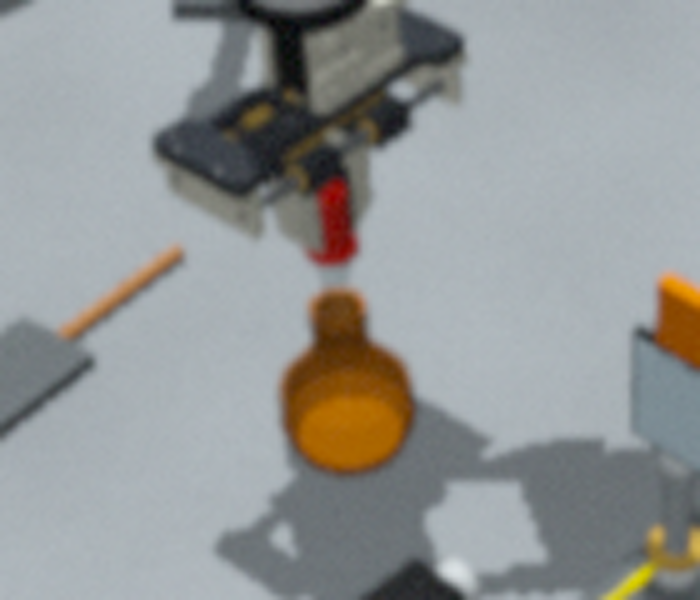

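Both views show the stopper directly over the mouth. (7 pictures so far.) Nudge 2 mm and insert.

```bash
python3 -m inch '[[[2,0.3,0,0],[0,0,6,0],[0,0,6,0],[0,0,6,0],[0,0,6,0],[0,0,4,0],[0,0,0,0]]]'
python3 -m inch '[[[0,0,4,0],[0,0,3,0],[0,0,3,0],[0,0,2,0],[0,0,0,0]]]'
```

```text
time: 12.32
tool_pos: [0.4956, -0.2279, 0.1383]
tool_rot: [-3.141, -0.0, 1.572]
contact_force: [-0.4, 0.2, -0.8]
opening: 0.0259
time: 12.95
tool_pos: [0.4957, -0.228, 0.1265]
tool_rot: [-3.141, -0.0, 1.572]
contact_force: [-0.4, 0.2, -0.6]
opening: 0.0254
```

```bash
python3 -m inch '[[[0,0,1,0],[0,0,1,0],[0,0,0,0]]]'; python3 -m inch '[[[0,0,1,0],[0,0,0,0],[0,0,0,0]]]'
```

```text
time: 13.32
tool_pos: [0.496, -0.2281, 0.1255]
tool_rot: [3.141, 0.001, 1.572]
contact_force: [-0.6, -0.2, 5.4]
opening: 0.0258
time: 13.7
tool_pos: [0.496, -0.2282, 0.1254]
tool_rot: [3.14, 0.001, 1.572]
contact_force: [-3.4, 2.1, 10.9]
opening: 0.0256
```

Seated at the predicted height (0.1257), with 5–11 N reaction. Relax and open.

```bash
python3 -m inch '[[[0,0,-1.5,0],[0,0,0,0]]]'; python3 -m inch '[[[0,0,0,0],[0,0,0,0],[0,0,0,0],[0,0,0,0],[0,0,0,0],[0,0,0,0]]]' -1
python3 -m inch '[[[0,0,-10,0],[0,0,-30,0],[0,0,-50,0],[0,0,-50,0],[0,0,-35,0],[-20,0,0,0],[-25,0,0,0],[0,0,0,0],[0,0,0,0]]]'
python3 wl.py w6 flask_rim:.115 flask:0 stopper:.087 stopper_mark:.141 mirror_grip:.213
python3 - <<'E'
from h import *
np.set_printoptions(precision=4,suppress=True)
c=read_camera("scene");t=read_camera("top")
a=cv2.resize(c["img"][120:260,190:330],None,fx=4,fy=4,interpolation=cv2.INTER_CUBIC)
w=cv2.resize(cv2.imread("pics/w6.png"),None,fx=.42,fy=.42)
o=np.zeros((560,800,3),np.uint8);o[:,:560]=a;o[:w.shape[0],562:562+w.shape[1]]=w
cv2.imwrite("pics/c6.png",o)
for l in("stopper_mark","mirror_grip","lens","rig"):
    a=place_of("scene",l);b=place_of("top",l)
    for p in a[:3]:
        for q in b[:3]: 
            if min(p["conf"],q["conf"])>.3:
                x,e=tri(ray(c,p["at"]),ray(t,q["at"]))
                if e<.012: print(l,round(p["conf"],2),round(q["conf"],2),x,e)
E
```

```text
time: 13.95
tool_pos: [0.496, -0.2282, 0.1255]
tool_rot: [3.141, 0.0, 1.572]
contact_force: [-1.1, -0.3, 3.4]
opening: 0.0255
time: 14.7
tool_pos: [0.4958, -0.228, 0.1252]
tool_rot: [3.142, -0.0, 1.572]
contact_force: [0.1, -0.0, 0.1]
opening: 0.081
time: 15.82
tool_pos: [0.4954, -0.2733, 0.2988]
tool_rot: [-3.14, -0.002, 1.571]
contact_force: [0.7, -0.4, -0.7]
opening: 0.0919
15.825 [ 0.4954 -0.2733  0.2988] [-3.1395 -0.002   1.5708] 0.0188 [ 0.6955 -0.3963 -0.6733]
flask_rim [137.  284.1] 0.71 [ 0.4974 -0.227   0.115 ]
flask [133.6 280.6] 0.58 [ 0.4937 -0.2309  0.    ]
stopper [133. 283.] 0.66 [ 0.4965 -0.225   0.087 ]
stopper_mark [139.7 281.8] 0.96 [ 0.4953 -0.2275  0.141 ]
stopper_mark [287.7 323.8] 0.45 [ 0.5364 -0.3704  0.141 ]
stopper_mark 0.79 0.56 [0.5067 0.3463 0.053 ] 0.004014241566166836
stopper_mark 0.47 0.58 [ 0.4864 -0.224   0.1417] 0.009143055469731669
stopper_mark 0.47 0.39 [0.6087 0.3318 0.0564] 0.008165764412355779
lens 0.68 0.64 [0.6373 0.0088 0.1352] 0.008129344587190841
```

View pics/c6.png

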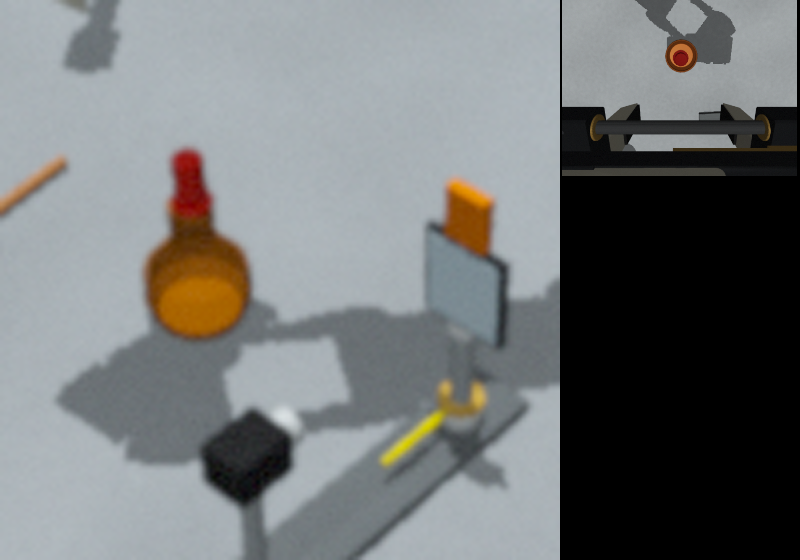

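Stopper is fully seated (collar on the rim), flask upright. 8 pictures. Go towards the mirror.

```bash
python3 -m inch '[[[40,-6,0,0],[45,-7,0,0],[45,-7,0,0],[45,-7,0,0],[40,-7,0,0],[25,-1,0,0],[0,0,0,0],[0,0,0,0]]]'
python3 wl.py w7 mirror_grip:.213 lens:.148 rig:0 mirror:0
python3 - <<'E'
from h import *
c=read_camera("top")
E
```

```text
time: 17.62
tool_pos: [0.4607, -0.0337, 0.3003]
tool_rot: [3.141, 0.0, 1.572]
contact_force: [0.1, -0.2, -0.1]
opening: 0.0918
17.625 [ 0.4607 -0.0337  0.3003] [3.1414 0.0004 1.5718] 0.0188 [ 0.0901 -0.217  -0.1453]
mirror_grip [143.8 289.7] 0.83 [0.4662 0.0146 0.213 ]
lens [145.9 494.5] 0.57 [0.6443 0.0069 0.148 ]
rig [131.3 284.3] 0.67 [0.4644 0.0107 0.    ]
mirror [127.4 283.4] 0.89 [0.4632 0.0155 0.    ]
mirror [141.7 286.8] 0.29 [ 0.4676 -0.0022  0.    ]
```

View pics/w7.png

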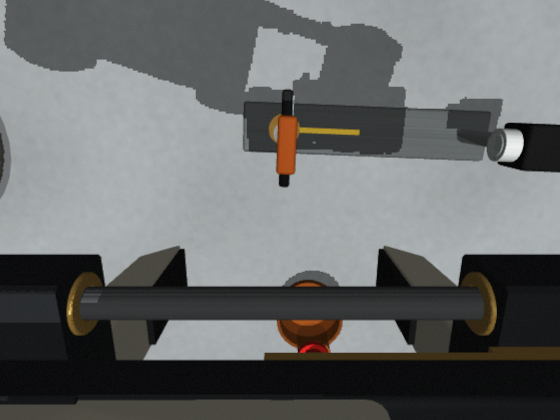

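The picture shows the fin at (145,287), needle from (129,284) to (132,359), lens at (146,497). Work out rig yaw and the axis.

Run:
```python
from h import *
np.set_printoptions(precision=4,suppress=True)
st=observe(); c=read_camera("wrist"); im=c["img"]
P=lambda r,k,z:atz(c,(r,k),z,st)
a,b=P(102,247,.012),P(110,494,.012);e,f=P(150,245,.012),P(160,482,.012)
print("edges",a,b,e,f,"yaw",[np.arctan2(*(q-p)[1::-1]) for p,q in((a,b),(e,f))])
hsv=cv2.cvtColor(im,cv2.COLOR_BGR2HSV)
m=cv2.inRange(hsv,(5,150,100),(18,255,255)); m[200:]=0; m[:105]=0
m[:, :275]=0; m[:,300:]=0
r,k=np.where(m); print("fin rows",r.min(),r.max(),"cols",k.min(),k.max(),r.mean(),k.mean())
rc=cv2.minAreaRect(np.c_[k,r].astype(np.float32)); print(rc)
print("fin top c",P(rc[0][1],rc[0][0],.235))
for s in (112,116,120,170,174,178): print(s,P(s,286.5,.235))
y=cv2.inRange(hsv,(20,120,120),(32,255,255)); y[:120]=0;y[145:]=0; r,k=np.where(y)
s=(k>310)&(k<365); r,k=r[s],k[s]; co=np.polyfit(k,r,1); print("needle",k.min(),k.max())
p,q=P(np.polyval(co,310),310,.031),P(np.polyval(co,k.max()),k.max(),.031); print(p,q,np.arctan2(*(q-p)[1::-1]))
print("lens",P(146,497,.148))
np.savetxt("/dev/stdout",hsv[105:182:4,286],fmt="%d")
```

```text
edges [0.4194 0.0459 0.012 ] [0.7168 0.0363 0.012 ] [ 0.4153 -0.0111  0.012 ] [ 0.7114 -0.0239  0.012 ] yaw [np.float64(-0.03222914569314684), np.float64(-0.0430470026897279)]
fin rows 115 174 cols 275 299 143.50090744101632 286.40018148820326
((287.0, 144.5), (24.0, 59.0), 0.0)
fin top c [0.464  0.0162 0.235 ]
112 [0.4636 0.0356 0.235 ]
116 [0.4636 0.0333 0.235 ]
120 [0.4636 0.0309 0.235 ]
170 [0.4637 0.0003 0.235 ]
174 [ 0.4637 -0.0023  0.235 ]
178 [ 0.4637 -0.0049  0.235 ]
needle 311 359
[0.494 0.014 0.031] [0.5516 0.0117 0.031 ] -0.04017427768467335
lens [0.6462 0.0066 0.148 ]
```

Rig yaw ≈ −0.04, axis ≈ (0.464, 0.016); needle tip and lens fit within 2–3 mm. Required mirror turn ≈ −0.70.

```bash
python3 -m inch '[[[25,3.3,0,0.04],[24.5,1,0,0],[0,0,0,0],[0,0,20,0],[0,0,30,0],[0,0,30,0],[0,0,20,0],[0,0,4,0],[0,0,0,0],[0,0,0,0]]]'
python3 -m inch '[[[0,0,0,0],[0,0,0,0],[0,0,0,0],[0,0,0,0],[0,0,0,0],[0,0,0,0],[0,0,0,0],[0,0,0,0],[0,0,0,0],[0,0,0,0]]]' 1 20
python3 -m inch '[[[0,0,0,0],[0,0,0,0],[0,0,0,0]]]' - 35
```

```text
time: 19.23
tool_pos: [0.4664, 0.0161, 0.1971]
tool_rot: [3.14, 0.0, 1.532]
contact_force: [0.3, 1.1, 0.2]
opening: 0.0918
time: 20.48
tool_pos: [0.4638, 0.0165, 0.1961]
tool_rot: [-3.137, 0.0, 1.532]
contact_force: [-8.9, -1.1, 5.2]
opening: 0.0119
time: 20.85
tool_pos: [0.4638, 0.0165, 0.1961]
tool_rot: [-3.137, 0.0, 1.532]
contact_force: [-8.4, -1.4, 4.4]
opening: 0.0119
```

Gripped (11.9 mm). Unload the 2.4 mm lateral offset, then turn.

```bash
python3 -m inch '[[[0,-2.4,0,0],[0,0,0,0],[0,0,0,0]]]'
python3 -m inch '[[[0,0,0,0.08],[0,0,0,0.1],[0,0,0,0.1],[0,0,0,0.1],[0,0,0,0.1],[0,0,0,0.1],[0,0,0,0.08],[0,0,0,0.04],[0,0,0,0],[0,0,0,0]]]'
python3 - <<'E'
from h import *
np.set_printoptions(precision=4,suppress=True)
st=observe();print(st["tool_pos"],st["tool_rot"],st["opening"],st["contact_force"],st["torque"])
c=read_camera("scene");t=read_camera("top");w=read_camera("wrist")
for n,cc in(("scene",c),("top",t),("wrist",w)):
  for l,z in(("stopper_mark",.141),("flask",0),("sight_line",.148)):
    for d in place_of(n,l)[:3]:
      if d["conf"]>.3: print(n,l,np.round(d["at"]),round(d["conf"],2),atz(cc,d["at"],z,st))
a=cv2.resize(c["img"][120:260,190:330],None,fx=3,fy=3,interpolation=cv2.INTER_CUBIC)
b=cv2.resize(t["img"][200:305,230:360],None,fx=3,fy=3,interpolation=cv2.INTER_CUBIC)
o=np.zeros((600,800,3),np.uint8);o[:a.shape[0],:a.shape[1]]=a;o[:b.shape[0],422:422+378]=b[:,:378]
w2=cv2.resize(w["img"],None,fx=.66,fy=.66);o[318:318+277,424:424+370]=w2[:,:370]
cv2.imwrite("pics/c8.png",o);cv2.imwrite("pics/s8.png",c["img"]);cv2.imwrite("pics/t8.png",t["img"])
E
```

```text
time: 21.22
tool_pos: [0.4637, 0.0164, 0.1962]
tool_rot: [3.141, -0.0, 1.532]
contact_force: [2.8, 0.0, -2.8]
opening: 0.0118
time: 22.48
tool_pos: [0.463, 0.0167, 0.1961]
tool_rot: [-3.141, 0.0, 0.833]
contact_force: [-1.7, 1.5, 0.3]
opening: 0.0117
[0.463  0.0167 0.1961] [-3.1406  0.0002  0.8327] 0.011728298556115326 [-1.6969  1.4678  0.288 ] [0.2158 0.3131 0.0622]
scene stopper_mark [163. 241.] 0.73 [ 0.4836 -0.2212  0.141 ]
scene stopper_mark [283. 397.] 0.72 [0.5741 0.3716 0.141 ]
scene stopper_mark [304. 369.] 0.51 [0.6663 0.3533 0.141 ]
scene flask [197. 240.] 0.72 [ 0.4949 -0.2272  0.    ]
top stopper_mark [208. 157.] 0.66 [0.5969 0.3218 0.141 ]
top stopper_mark [246. 339.] 0.58 [ 0.4899 -0.2319  0.141 ]
top stopper_mark [242. 153.] 0.43 [0.4948 0.3304 0.141 ]
top flask [248. 334.] 0.95 [ 0.4904 -0.2346  0.    ]
top flask [237. 185.] 0.31 [0.5183 0.2544 0.    ]
wrist flask [322. 450.] 0.58 [ 0.4971 -0.231   0.    ]
```

View pics/c8.png

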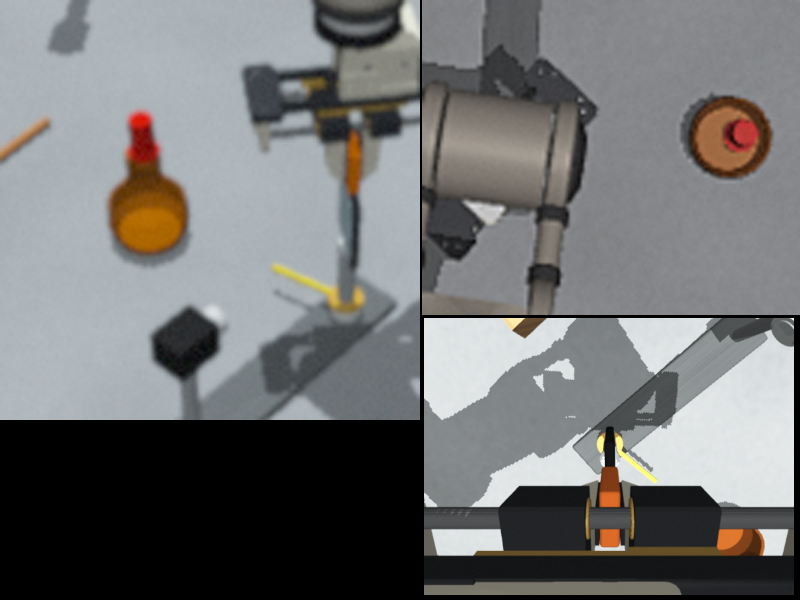

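Fin gripped, mirror turned, needle points flask-ward, flask upright. Check the needle direction against the marker direction in two cameras.

Run:
```python
from h import *
np.set_printoptions(precision=4,suppress=True)
st=observe()
A=np.array([.4635,.0162]); M=np.array([.4955,-.2278])
az=lambda p:np.arctan2(p[1]-A[1],p[0]-A[0])
print("marker az",az(M),"yaw pred",2*(-(np.pi/2)+st["tool_rot"][2])+.041)
for n,win in(("wrist",(180,255,300,365)),("scene",(200,226,275,300))):
    c=read_camera(n); h=cv2.cvtColor(c["img"],cv2.COLOR_BGR2HSV)
    m=cv2.inRange(h,(20,130,110),(33,255,255)); r0,r1,c0,c1=win
    r,k=np.where(m[r0:r1,c0:c1]); r=r+r0;k=k+c0
    pts=np.array([atz(c,(i,j),.031,st) for i,j in zip(r,k)])[:,:2]
    d=np.linalg.norm(pts-A,axis=1); s=(d>.035)&(d<.095); pts=pts[s]
    vx,vy,x0,y0=cv2.fitLine(pts.astype(np.float32),cv2.DIST_HUBER,0,1e-4,1e-4).ravel()
    print(n,s.sum(),"tip d",d[s].max(),"tip",pts[d[s].argmax()],"tip az",az(pts[d[s].argmax()]),"line az",np.arctan2(vy,vx))
```

```text
marker az -1.4403930189057634 yaw pred -1.4368549808048878
wrist 267 tip d 0.08839104103907039 tip [ 0.4773 -0.0711] tip az -1.4136335345993098 line az -1.4476984
scene 16 tip d 0.0812141296102879 tip [ 0.473  -0.0645] tip az -1.4536925578863598 line az -1.4398043
```

The needle (−1.41 to −1.45), gripper yaw (−1.437) and marker bearing (−1.440) agree. Hand in.

```bash
python3 -c "
from cell import *
s=observe();print(s['time'],s['opening'],s['tool_rot']);print(hand_in())"
```

```text
23.175 0.011506058945500514 [-3.14072610e+00  1.80299682e-04  8.31880401e-01]
the job is handed in; nothing more can be done
None
```

I took the red stopper out of the block and seated it in the flask. I let go of it, then turned the mirror by its fin to about −0.70 rad. The job was handed in at 23.2 s with the gripper still holding the fin at a set grip of 35 N.

**Stopper:** It stopped at a tool height of 0.1255 m, against 0.1257 m expected for fully home, with a push-back of 5–11 N. The pictures show the collar on the rim and the flask upright.

**Mirror:** The bearing from the mirror axis to the stopper mark is −1.440 rad.

| Check | Sight-line bearing (rad) |
|---|---|
| Gripper yaw | −1.437 |
| Needle line, wrist camera | −1.448 |
| Needle line, scene camera | −1.440 |
| Needle tip, wrist camera | −1.414 |
| Needle tip, scene camera | −1.454 |

The two tip readings differ by 0.04 rad. The worse one is 0.027 rad off the stopper mark, or about 7 mm at the stopper, whose knob is 26 mm across.

**Disagreements:** At the end, the scene and top cameras placed the stopper mark up to about 14 mm from the wrist camera's earlier close view (0.495, −0.228), which I used.

**Not checked:** I did not measure the paperweight, paddle and jar again at the end. The arm did not work near them.

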